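# Re-rack four end mills in reverse order

### The arm

A 7-joint arm with a two-finger parallel gripper is mounted at the origin on a cart in front of the work surface, level with it; the furniture and walls round the work are solid. World frame = base frame: x ahead of the robot, y to its left, z up, the work surface at z = 0. Lengths are in m, angles in rad, forces in N, time in s.
With the tool pointing down it reaches from about 0.35 to 0.9 m from the base axis. Payload 8.1 kg.
Tool frame: the origin (TCP) lies between the finger pads; the fingertips stand 22 mm ahead of it and the grasp point (between the pads) lies 3 mm ahead of it (arm.tip_reach is the distance from the TCP to the fingertips, in m); z points along the fingers, y is the line along which they close (so a half turn about z gives the same grasp; the last joint's range is limited). The gripper opens to 92 mm and grips with 3 to 60 N. Pads are 19 mm wide; open, the fingers measure 130 mm over their backs; the gripper's body (75 mm by 190 mm) begins 47 mm behind the grasp point.
Start: joints at [-1.286, 0.434, 0.025, 1.573, -0.012, 1.134, -0.075], TCP at [0.236, 0.579, 0.249] pointing down, gripper open.
Joint ranges: [-2.62, 2.62], [-0.44, 2.09], [-1.27, 1.32], [0.08, 2.57], [-1.32, 4.46], [0.12, 2], [-2.74, 2.74]. Speed limits (rad/s): [2.22, 2.22, 3.01, 3.01, 3.14, 3.14, 3.14].

### API

Orientations are given as a rotation vector (axis times angle).
In Python, from cell import telemetry, vision, job, arm gives the robot as it stands. The module is installed in compiled form; this text tells all that it offers.
- The arm moves only by the shell command python3 -m creep 'ROWS' [FORCE]. ROWS is text: rows parted by semicolons, each of 7 numbers parted by spaces: the finger opening in cm, from 0 to 9.18, then the shift along the tool's x, y, z in cm, then the turn, a rotation vector about the tool's x, y, z in degrees. A call has 1 to 5 rows; each row is the pose to reach, as a shift and turn from the pose commanded when the call began, along the tool's axes at that moment; what a row does not reach only later rows make up. A row lasts 1/8 s, in which the tool goes at most 62.5 mm and 10.7 degrees, less where a joint would pass 70% of its speed; a pose out of reach is approached as far as the arm can. A call with a gripper value outside its range is refused whole. The fingers move at their own pace and stop on an object; FORCE is the grip in N (left out, the last holds). Time passes only in rows, so rows that repeat a pose let the fingers close. It gives the time, the measured TCP pose, the force, the opening and the grip force at its end, in the units of the state.
- telemetry.observe(): the state, without advancing time (a new reading comes with each control period).
- vision.get_image(name): name is "side" or "top"; returns the picture (420x560x3 uint8, red, green, blue); there is no depth.
- vision.camera_info(name): a dict with "fov_y" (degrees; the focal length in pixels is half the picture's height over the tangent of half this angle, whatever the lens; pixels are square), "cx", "cy" (the principal point, pixels), "extrinsics" (4x4, takes a point from camera to world coordinates). Camera axes: x right, y down, z forward; pixel columns grow to the right and rows downward; lengths in m; the calibration is good to about 2 mm. A picture is of the moment at which its call begins. camera_info takes no time and is no camera call.
- job.sign_off(): hands the job in; it is judged then, once.
The state is a dict: "clock": time; "joints": joint angles; "dq": joint speeds; "joint_efforts": joint torques, N m; "position": TCP position; "ee_rot": TCP orientation; "force": force on the tool from outside, world axes, zero at the start; "ft_torque": the same for the moment, N m; "width": opening from 0.0 (shut) to 1.0 (fully open); "gripper_force": force on a finger pad.
Only numpy, scipy, OpenCV 4.12 (cv2) and the standard library are available. Lean on these libraries where they do the work, as an engineer would, in place of code of your own. Each camera call takes 0.05 s, during which the arm holds its last target. There are 200 camera calls.

### The job

Move the four end mills from the row of grey cradles into the empty notched wooden rack so that their left-to-right order is reversed: the mill that was leftmost in its row ends up rightmost in the rack, and so on, one mill in each place. Lay every mill straight in its notches, resting level on both rails with the middle of its length midway between them, and with the cutting end still pointing away from the robot.

Things in the scene. Friction and masses are not known exactly. Their poses are not given: they have to be found in the camera images.
- mill_20: loose plain steel end mill, 100 mm long and 20 mm in diameter, the longest and thickest of the four. Lying, 20 mm high. Origin: middle of its length, on its underside; z up. Its own y axis runs along its length: the fluted cutting end is on its -y side, the smooth shank on its +y side. Starts in a cradle, cutting end away from the robot. Does not roll.
- mill_19: loose plain steel end mill, 90 mm long and 19 mm in diameter, the second longest, second thickest of the four. Lying, 19 mm high. Origin: middle of its length, on its underside; z up. Its own y axis runs along its length: the fluted cutting end is on its -y side, the smooth shank on its +y side. Starts in a cradle, cutting end away from the robot. Does not roll.
- mill_16: loose plain steel end mill, 85 mm long and 16 mm in diameter, the third longest, third thickest of the four. Lying, 16 mm high. Origin: middle of its length, on its underside; z up. Its own y axis runs along its length: the fluted cutting end is on its -y side, the smooth shank on its +y side. Starts in a cradle, cutting end away from the robot. Does not roll.
- mill_12: loose plain steel end mill, 70 mm long and 12 mm in diameter, the shortest and thinnest of the four. Lying, 12 mm high. Origin: middle of its length, on its underside; z up. Its own y axis runs along its length: the fluted cutting end is on its -y side, the smooth shank on its +y side. Starts in a cradle, cutting end away from the robot. Does not roll.
- cradle_20: fixed grey cradle where mill_20 starts (all four look alike), 64 x 54 mm. Two saddles 8 mm thick, 24 mm before and behind its middle, with flat-bottomed notches 32 mm wide, floor 16 mm and tops 28 mm above the origin; 40 mm clear between them for gripping the mill across. Origin: middle of underside, 6 mm above the table; x away from robot, y along the row to the left.
- cradle_19: fixed grey cradle where mill_19 starts (all four look alike), 64 x 54 mm. Two saddles 8 mm thick, 24 mm before and behind its middle, with flat-bottomed notches 32 mm wide, floor 16 mm and tops 28 mm above the origin; 40 mm clear between them for gripping the mill across. Origin: middle of underside, 6 mm above the table; x away from robot, y along the row to the left.
- cradle_16: fixed grey cradle where mill_16 starts (all four look alike), 64 x 54 mm. Two saddles 8 mm thick, 24 mm before and behind its middle, with flat-bottomed notches 32 mm wide, floor 16 mm and tops 28 mm above the origin; 40 mm clear between them for gripping the mill across. Origin: middle of underside, 6 mm above the table; x away from robot, y along the row to the left.
- cradle_12: fixed grey cradle where mill_12 starts (all four look alike), 64 x 54 mm. Two saddles 8 mm thick, 24 mm before and behind its middle, with flat-bottomed notches 32 mm wide, floor 16 mm and tops 28 mm above the origin; 40 mm clear between them for gripping the mill across. Origin: middle of underside, 6 mm above the table; x away from robot, y along the row to the left.
- cradle_base: fixed aluminium foot plate 80 x 292 x 6 mm under the row of cradles. Origin: underside, middle of the front (robot side) long edge; x away from the robot, y along the row to the left. Cradle middles at x = 40 mm, y = 99, 33, -33, -99 mm, in shuffled order; the mills' undersides are 22 mm above the table.
- rack: fixed empty rack: dark steel plate 80 x 320 x 6 mm, two notched wooden rails along y, 8 mm thick, at x = 16 and 64 mm. Notches 40 mm wide, flat floor at z = 22 mm; teeth 26 mm wide, tops at z = 34 mm. Origin: underside, middle of front (robot side) long edge; x away from robot, y to the left. Four places at x = 40 mm, y = 99, 33, -33, -99 mm; a mill lies along x on both rails, fingers fit between.
Mind the look-alikes: they are no part of the job. Leave any red or yellow look-alike of the mill_16 alone.

How it is judged:
At the end, for the whole second after the job is handed in: Each mill is at rest in the rack place mirroring its starting place (leftmost to rightmost etc.): within 16 mm along the row, 15 mm along its length, 5 mm in height, level within 0.12 rad, square within 0.26 rad, cutting end away from the robot (((y of cradle_20 in the frame of cradle_base between 0.079 and 0.119 m and y of mill_20 in the frame of rack between -0.115 and -0.083 m) or (y of cradle_20 in the frame of cradle_base between 0.013 and 0.053 m and y of mill_20 in the frame of rack between -0.049 and -0.017 m) or (y of cradle_20 in the frame of cradle_base between -0.053 and -0.013 m and y of mill_20 in the frame of rack between 0.017 and 0.049 m) or (y of cradle_20 in the frame of cradle_base between -0.119 and -0.079 m and y of mill_20 in the frame of rack between 0.083 and 0.115 m)) and x of mill_20 in the frame of rack between 0.025 and 0.055 m and z of mill_20 in the frame of rack between 0.017 and 0.027 m and angle between mill_20's own y axis and vertical between 1.45 and 1.69 rad and angle between the y axis of each of mill_20, mill_19, mill_16, mill_12 and the x axis of rack, either way round below 0.26 rad and y of rack in the frame of mill_20 above 0.015 m and linear speed of each of mill_20, mill_19, mill_16, mill_12 below 0.02 m/s and angular speed of each of mill_20, mill_19, mill_16, mill_12 below 0.2 rad/s and ((y of cradle_19 in the frame of cradle_base between 0.079 and 0.119 m and y of mill_19 in the frame of rack between -0.115 and -0.083 m) or (y of cradle_19 in the frame of cradle_base between 0.013 and 0.053 m and y of mill_19 in the frame of rack between -0.049 and -0.017 m) or (y of cradle_19 in the frame of cradle_base between -0.053 and -0.013 m and y of mill_19 in the frame of rack between 0.017 and 0.049 m) or (y of cradle_19 in the frame of cradle_base between -0.119 and -0.079 m and y of mill_19 in the frame of rack between 0.083 and 0.115 m)) and x of mill_19 in the frame of rack between 0.025 and 0.055 m and z of mill_19 in the frame of rack between 0.017 and 0.027 m and angle between mill_19's own y axis and vertical between 1.45 and 1.69 rad and y of rack in the frame of mill_19 above 0.015 m and ((y of cradle_16 in the frame of cradle_base between 0.079 and 0.119 m and y of mill_16 in the frame of rack between -0.115 and -0.083 m) or (y of cradle_16 in the frame of cradle_base between 0.013 and 0.053 m and y of mill_16 in the frame of rack between -0.049 and -0.017 m) or (y of cradle_16 in the frame of cradle_base between -0.053 and -0.013 m and y of mill_16 in the frame of rack between 0.017 and 0.049 m) or (y of cradle_16 in the frame of cradle_base between -0.119 and -0.079 m and y of mill_16 in the frame of rack between 0.083 and 0.115 m)) and x of mill_16 in the frame of rack between 0.025 and 0.055 m and z of mill_16 in the frame of rack between 0.017 and 0.027 m and angle between mill_16's own y axis and vertical between 1.45 and 1.69 rad and y of rack in the frame of mill_16 above 0.015 m and ((y of cradle_12 in the frame of cradle_base between 0.079 and 0.119 m and y of mill_12 in the frame of rack between -0.115 and -0.083 m) or (y of cradle_12 in the frame of cradle_base between 0.013 and 0.053 m and y of mill_12 in the frame of rack between -0.049 and -0.017 m) or (y of cradle_12 in the frame of cradle_base between -0.053 and -0.013 m and y of mill_12 in the frame of rack between 0.017 and 0.049 m) or (y of cradle_12 in the frame of cradle_base between -0.119 and -0.079 m and y of mill_12 in the frame of rack between 0.083 and 0.115 m)) and x of mill_12 in the frame of rack between 0.025 and 0.055 m and z of mill_12 in the frame of rack between 0.017 and 0.027 m and angle between mill_12's own y axis and vertical between 1.45 and 1.69 rad and y of rack in the frame of mill_12 above 0.015 m); the robot touches nothing.
It also fails if it takes over 93 s, if anything falls off the work surface, if the arm or the gripper's body presses on something with over 40 N, if the wrist force passes 120 N, or if a joint passes its speed limit or range.

## Working session

There is one attempt and no reset: what is moved stays moved. The work goes in short steps, Python scripts to look and compute and a shell command to move; the robot and the scene stay as the last step left them, time stands still between calls to the robot, and variables do not carry over. Pictures are saved under pics/ and viewed, at most 14 in all, crops included, and the job is handed in when it is done.

```bash
mkdir -p pics; python3 - <<'E'
from cell import telemetry, vision, job, arm
import cv2,numpy as np
np.set_printoptions(precision=4,suppress=True)
for n in("top","side"):
    cv2.imwrite(f"pics/{n}0.png",vision.get_image(n)[:,:,::-1]); print(vision.camera_info(n))
s=telemetry.observe();print(s['clock'],s['position'],s['ee_rot'],s['width'],arm.tip_reach)
E
```

```text
{'fov_y': 42.38269079030961, 'cx': 273.1062916038391, 'cy': 202.97446410600244, 'extrinsics': array([[-0.0019, -0.9989,  0.0467,  0.5502],
       [-1.    ,  0.0015, -0.0077,  0.0838],
       [ 0.0076, -0.0467, -0.9989,  1.2937],
       [ 0.    ,  0.    ,  0.    ,  1.    ]])}
{'fov_y': 55.674364621198436, 'cx': 282.1786645802372, 'cy': 212.6489746117482, 'extrinsics': array([[ 0.9929, -0.0649,  0.0998,  0.5001],
       [-0.1189, -0.5776,  0.8076, -0.718 ],
       [ 0.0053, -0.8137, -0.5812,  0.5959],
       [ 0.    ,  0.    ,  0.    ,  1.    ]])}
0.1 [0.2362 0.5782 0.248 ] [-0.6054 -3.0826  0.0022] 0.9999103664401321 0.022
```

View pics/top0.png

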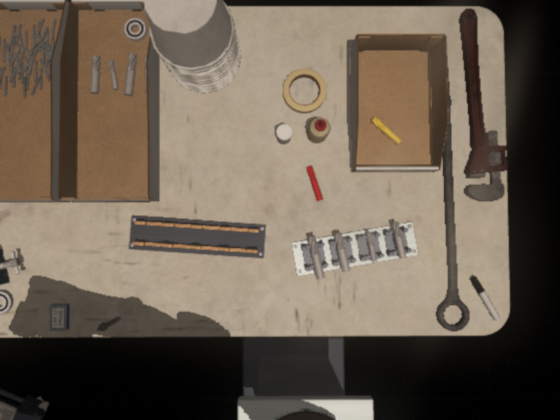

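View pics/side0.png

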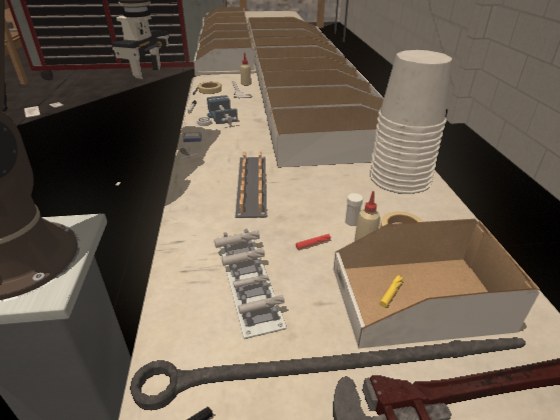

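The top view shows the empty rack at about (197,237) and the cradle row at about (355,248) with four mills. The red stick at (314,183) and the yellow one at (386,130) are look-alikes, so I leave them alone. I'll enlarge both areas.

```bash
python3 - <<'E'
import cv2
a=cv2.imread("pics/top0.png")
cv2.imwrite("pics/c1.png",cv2.resize(a[210:285,285:425],None,fx=5.5,fy=5.5,interpolation=cv2.INTER_CUBIC))
cv2.imwrite("pics/c2.png",cv2.resize(a[205:270,122:272],None,fx=5.3,fy=5.3,interpolation=cv2.INTER_CUBIC))
E
```

```text
(no output)
```

View pics/c1.png

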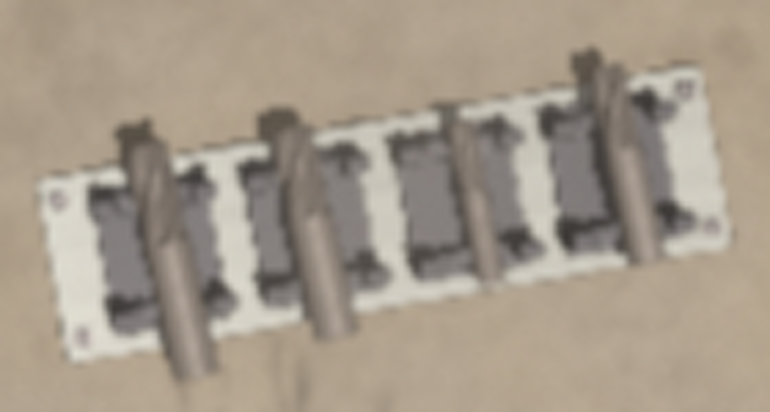

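View pics/c2.png

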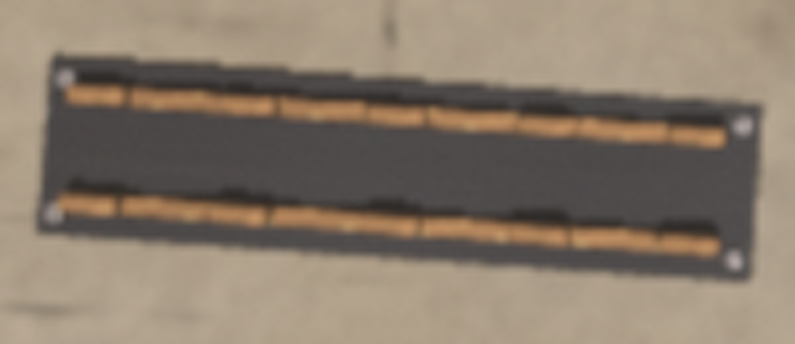

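Left to right in the cradles (crop): mill_20 with its shank end at (195,378), mill_19 at (335,337), mill_12 at (489,278), mill_16 at (643,262). The lengths and thicknesses match that order. The fourth is the steel-grey mill_16; the red and yellow ones are the decoys. The rack is empty, with clear plate corners.

```bash
cat > h.py <<'E'
from cell import telemetry, vision, job, arm
import numpy as np
from scipy.spatial.transform import Rotation as R
np.set_printoptions(precision=4,suppress=True)
def w(n,px,z):
    c=vision.camera_info(n);f=210/np.tan(np.radians(c['fov_y']/2));E=c['extrinsics']
    px=np.atleast_2d(px); d=np.c_[(px[:,0]-c['cx'])/f,(px[:,1]-c['cy'])/f,np.ones(len(px))]@E[:3,:3].T
    return E[:3,3]+d*((z-E[2,3])/d[:,2])[:,None]
def pr(n,P):
    c=vision.camera_info(n);f=210/np.tan(np.radians(c['fov_y']/2));E=c['extrinsics']
    q=(np.atleast_2d(P)-E[:3,3])@E[:3,:3]
    return np.c_[c['cx']+f*q[:,0]/q[:,2],c['cy']+f*q[:,1]/q[:,2]]
def fit(px,W):  # corners TL TR BR BL -> center of rectangle, yaw
    P=w("top",px,.006)[:,:2]; h=W/2
    M=np.array([[.04,h],[.04,-h],[-.04,-h],[-.04,h]])
    c=P.mean(0);H=M.T@(P-c);a=np.arctan2(H[0,1]-H[1,0],H[0,0]+H[1,1])
    Rm=np.array([[np.cos(a),-np.sin(a)],[np.sin(a),np.cos(a)]])
    return c,a,Rm,np.linalg.norm(P-c-M@Rm.T,axis=1)
E
python3 - <<'E'
from h import *
U=lambda a,o,s:np.array(o)+(np.array(a)+.5)/s-.5
ys=[.099,.033,-.033,-.099]
for px,W in((U([(40,183),(700,68),(730,245),(68,360)],(285,210),5.5),.292),(U([(55,57),(762,105),(748,280),(40,232)],(122,205),5.3),.32)):
    c,a,Rm,e=fit(px,W); C=c+np.array([[0,y] for y in ys])@Rm.T
    print("center",c,"yaw",np.degrees(a),"res",e);print(C)
for n,s,f,L,D in((20,(195,378),(140,152),.1,.02),(19,(335,337),(288,134),.09,.019),(12,(489,278),(456,119),.07,.012),(16,(643,262),(600,70),.085,.016)):
    P=w("top",U([s,f],(285,210),5.5),.022+D/2)[:,:2];d=P[1]-P[0]
    print(n,"mid",P.mean(0),"len",np.linalg.norm(d),"yaw",np.degrees(np.arctan2(d[1],d[0])), "mid by shank",P[0]+d/np.linalg.norm(d)*L/2)
s=telemetry.observe();print(s['position'],R.from_rotvec(s['ee_rot']).as_matrix())
E
```

```text
center [ 0.5021 -0.1194] yaw 9.636805069094208 res [0.0023 0.0013 0.0021 0.0015]
[[ 0.4855 -0.0218]
 [ 0.4966 -0.0868]
 [ 0.5076 -0.1519]
 [ 0.5187 -0.217 ]]
center [0.5315 0.2536] yaw -4.019918100852446 res [0.0019 0.0013 0.0021 0.0015]
[[0.5384 0.3524]
 [0.5338 0.2866]
 [0.5292 0.2207]
 [0.5246 0.1549]]
20 mid [ 0.4818 -0.0231] len 0.09780788958962323 yaw 13.427920531325054 mid by shank [ 0.4829 -0.0228]
19 mid [ 0.494  -0.0841] len 0.08772442538502034 yaw 12.658411350345096 mid by shank [ 0.4951 -0.0839]
12 mid [ 0.5094 -0.1531] len 0.06863306551342327 yaw 11.198596783704836 mid by shank [ 0.51  -0.153]
16 mid [ 0.523  -0.2161] len 0.08309367700172647 yaw 11.973563204124337 mid by shank [ 0.524  -0.2159]
[0.2362 0.5782 0.248 ] [[-0.9257  0.3782 -0.0004]
 [ 0.3782  0.9257 -0.0014]
 [-0.0001 -0.0014 -1.    ]]
```

```bash
cat >> h.py <<'E'
def go(x,y,z,yaw):  # yaw = direction of tool y in deg; prints shift cm, rotvec deg
    s=telemetry.observe();M=R.from_rotvec(s['ee_rot']).as_matrix()
    a=np.radians(yaw);Y=np.array([np.cos(a),np.sin(a),0]);Z=np.array([0,0,-1.]);T=np.c_[np.cross(Y,Z),Y,Z]
    print("t",round(s['clock'],2),"shift",M.T@(np.array([x,y,z])-s['position'])*100,"turn",np.degrees(R.from_matrix(M.T@T).as_rotvec()),"F",s['force'],"w",s['width']*9.2)
E
python3 - <<'E'
from h import *
import cv2
a=cv2.imread("pics/side0.png");k=4;o=np.array([200,145])
a=cv2.resize(a[145:345,200:310],None,fx=k,fy=k,interpolation=cv2.INTER_CUBIC)
for c,yw,W in(((.5021,-.1194),9.64,.292),((.5315,.2536),-4.02,.32)):
    t=np.radians(yw);Rm=np.array([[np.cos(t),-np.sin(t)],[np.sin(t),np.cos(t)]])
    M=np.array([[.04,W/2],[.04,-W/2],[-.04,-W/2],[-.04,W/2]])@Rm.T+c
    p=(pr("side",np.c_[M,np.full(4,.006)])-o)*k
    cv2.polylines(a,[p.astype(int)],True,(0,255,0),1)
b=np.hstack([a[:300],a[300:600,:]]);cv2.imwrite("pics/c3.png",b[:, :800] if b.shape[1]<=800 else cv2.resize(b,(800,int(300*800/b.shape[1]))))
go(.483,-.0228,.15,102.5)
E
```

```text
t 0.1 shift [-45.5733 -46.2871   9.8736] turn [ -0.0812  -0.0181 -34.7214] F [-0.8258 -0.6693 -0.4314] w 9.199175371249215
```

View pics/c3.png

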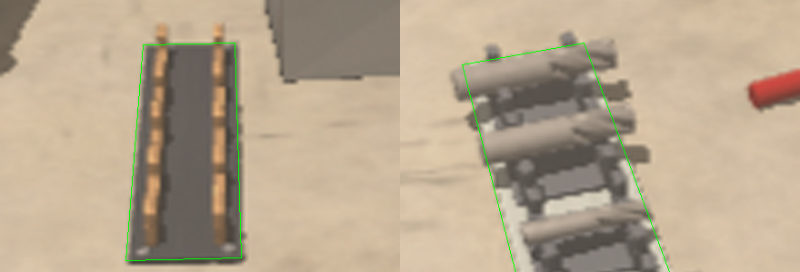

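The side view confirms both fitted plates: the green outlines follow the plate edges within about a pixel. Moving to above mill_20.

```bash
python3 -m creep '5 -4.5 -4.6 0 0 0 -8; 5 -9 -9.2 0 0 0 -16; 5 -13.5 -13.8 0 0 0 -24; 5 -18 -18.4 1 0 0 -32; 5 -22.5 -23 2 0 0 -34.7' 25
python3 -c "from h import *;go(.483,-.0228,.12,102.5)"
```

```text
clock: 0.72
position: [0.3542, 0.2884, 0.2302]
ee_rot: [-0.346, 3.122, 0.0]
force: [1.7, 0.2, -0.1]
width: 0.556
gripper_force: 0.0
t 0.72 shift [ -5.7561 -33.1827  11.0138] turn [0.0091 0.0232 0.1392] F [ 1.7419  0.2159 -0.0989] w 5.11178085059668
```

```bash
python3 -m creep '5 -1 -6 2 0 0 0; 5 -2 -12 4 0 0 0; 5 -3 -18 6 0 0 0; 5 -4 -24 8 0 0 0; 5 -5 -29.5 9 0 0 0'
python3 -m creep '5 0 0 0 0 0 0;5 0 0 0 0 0 0'
python3 -c "from h import *;go(.483,-.0228,.12,102.8)"
```

```text
clock: 1.35
position: [0.4661, 0.0118, 0.1396]
ee_rot: [0.342, -3.122, -0.0]
force: [1.5, 1.0, 0.6]
width: 0.544
gripper_force: 0.0
clock: 1.6
position: [0.4657, 0.0137, 0.1402]
ee_rot: [0.34, -3.122, -0.001]
force: [-0.7, 0.2, 0.6]
width: 0.547
gripper_force: 0.0
t 1.6 shift [-0.9021 -3.9422  2.0194] turn [ 0.0248 -0.0448 -0.3647] F [-0.7469  0.1567  0.5818] w 5.031773842405714
```

```bash
python3 -m creep '5 -0.9 -3.94 2 0 0 -0.4; 5 -0.9 -3.94 5 0 0 -0.4; 5 -0.9 -3.94 7.5 0 0 -0.4; 5 -0.9 -3.94 9 0 0 -0.4; 5 -0.9 -3.94 10.2 0 0 -0.4'
python3 -m creep '5 0 0 0 0 0 0'
python3 -c "
from h import *;go(.483,-.0228,.037,102.8)
import cv2
a=vision.get_image('side')[130:330,190:330,::-1];cv2.imwrite('pics/s1.png',cv2.resize(a,None,fx=3,fy=3,interpolation=2))"
```

```text
clock: 2.22
position: [0.4834, -0.0218, 0.0381]
ee_rot: [-0.355, 3.121, 0.001]
force: [-0.4, -1.0, 0.4]
width: 0.547
gripper_force: 0.0
clock: 2.35
position: [0.4831, -0.0225, 0.0381]
ee_rot: [0.353, -3.121, -0.0]
force: [-0.3, 0.5, -0.1]
width: 0.542
gripper_force: 0.0
t 2.35 shift [ 0.0167 -0.0275  0.1114] turn [ 0.0198 -0.0448  0.1233] F [-0.2748  0.5299 -0.0857] w 4.987798994019932
```

View pics/s1.png

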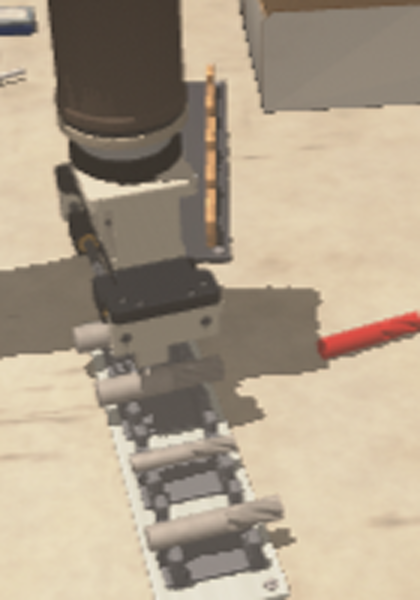

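The gripper straddles mill_20, at about (95,335), and is clear of mill_19. I close on it and lift.

```bash
python3 -m creep '1 0 0 0 0 0 0;1 0 0 0 0 0 0;1 0 0 0 0 0 0;1 0 0 0 0 0 0;1 0 0 0 0 0 0' 30
python3 -m creep '1 0 0 -1 0 0 0;1 0 0 -3 0 0 0;1 0 0 -6 0 0 0;1 0 0 -9 0 0 0;1 0 0 -9 0 0 0'
python3 -c "from h import *;go(.5246,.1549,.12,86)"
```

```text
clock: 3.02
position: [0.4836, -0.0231, 0.0387]
ee_rot: [-0.352, 3.121, -0.0]
force: [-0.5, 0.3, 4.7]
width: 0.209
gripper_force: 30.0
clock: 3.65
position: [0.4846, -0.023, 0.1305]
ee_rot: [-0.352, 3.118, 0.0]
force: [-0.2, -0.1, -2.2]
width: 0.216
gripper_force: 30.0
t 3.65 shift [-7.8593 16.4472  1.0753] turn [ 0.0087  0.2325 16.8807] F [-0.2338 -0.0906 -2.1834] w 1.9864335370787274
```

```bash
python3 -m creep '1 -2.5 5.5 0 0 0 5;1 -5.5 11 0 0 0 10;1 -7.86 16.45 0 0 0 16.9;1 -7.86 16.45 0 0 0 16.9;1 -7.86 16.45 0 0 0 16.9'
python3 -c "from h import *;go(.5246,.1549,.040,86)"
```

```text
clock: 4.28
position: [0.5224, 0.1543, 0.1273]
ee_rot: [-0.108, -3.138, 0.002]
force: [-0.6, -0.7, -2.8]
width: 0.216
gripper_force: 30.0
t 4.28 shift [-0.2279  0.0858  8.7344] turn [-0.0887 -0.1049  0.0599] F [-0.5592 -0.6573 -2.8369] w 1.984014257658015
```

```bash
python3 -m creep '1 -0.2 0.08 3 0 0 0;1 -0.2 0.08 6 0 0 0;1 -0.2 0.08 7.8 0 0 0;1 -0.2 0.08 8.4 0 0 0;1 -0.2 0.08 8.7 0 0 0'
python3 -m creep '1 0 0 0 0 0 0;1 0 0 0 0 0 0'
python3 -c "
from h import *;go(.5246,.1549,.0385,86)
import cv2
a=vision.get_image('side')[130:230,190:310,::-1];cv2.imwrite('pics/s2.png',cv2.resize(a,None,fx=5,fy=5,interpolation=2))"
```

```text
clock: 4.9
position: [0.5255, 0.1543, 0.0415]
ee_rot: [-0.113, -3.139, 0.001]
force: [0.2, 0.5, -1.6]
width: 0.214
gripper_force: 30.0
clock: 5.15
position: [0.5258, 0.1556, 0.0421]
ee_rot: [0.11, 3.139, 0.001]
force: [0.1, 0.2, -1.7]
width: 0.212
gripper_force: 30.0
t 5.15 shift [ 0.1148 -0.0796  0.3587] turn [ 0.0324  0.0582 -0.0236] F [ 0.1446  0.1808 -1.662 ] w 1.9528808019064627
```

View pics/s2.png

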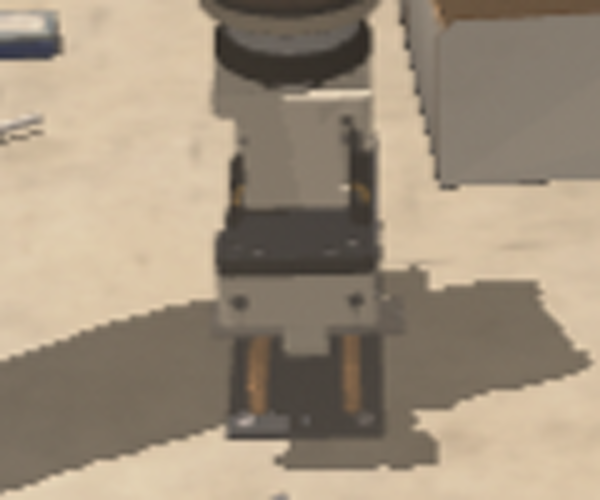

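The fingers are centred between the rails at about (305,340). I lower the last 3 mm, release and rise.

```bash
python3 -m creep '1 0.1 -0.05 0.1 0 0 0;1 0.1 -0.05 0.2 0 0 0;1 0.1 -0.05 0.3 0 0 0;1 0.1 -0.05 0.33 0 0 0'
python3 -m creep '4.5 0 0 0 0 0 0;4.5 0 0 0 0 0 0;4.5 0 0 0 0 0 0;4.5 0 0 0 0 0 0'
python3 -m creep '4.5 0 0 -2 0 0 0;4.5 0 0 -5 0 0 0;4.5 0 0 -9 0 0 0;4.5 0 0 -9 0 0 0'
python3 -c "from h import *;go(.4950,-.084,.12,102.5)"
```

```text
clock: 5.7
position: [0.5243, 0.1551, 0.0387]
ee_rot: [-0.11, -3.14, -0.0]
force: [-3.4, -1.3, 10.6]
width: 0.216
gripper_force: 30.0
clock: 6.2
position: [0.5244, 0.1551, 0.0381]
ee_rot: [0.11, 3.14, -0.0]
force: [-0.6, -0.7, 0.2]
width: 0.487
gripper_force: 0.0
clock: 6.7
position: [0.5262, 0.1556, 0.1309]
ee_rot: [0.11, 3.135, 0.004]
force: [0.0, 0.1, -0.4]
width: 0.494
gripper_force: 0.0
t 6.7 shift [  1.4338 -24.1275   1.0213] turn [  0.1011   0.2924 -16.5285] F [ 0.0128  0.1472 -0.4446] w 4.546279865449697
```

```bash
python3 -m creep '4.5 0.3 -6 0 0 0 -5;4.5 0.7 -12 0 0 0 -10;4.5 1 -18 0 0 0 -16;4.5 1.43 -24.1 0 0 0 -16.5;4.5 1.43 -24.1 0 0 0 -16.5'
python3 -m creep '4.5 0 0 0 0 0 0;4.5 0 0 0 0 0 0'
python3 -c "from h import *;go(.4950,-.084,.0385,102.5)"
```

```text
clock: 7.32
position: [0.4915, -0.0901, 0.1276]
ee_rot: [0.327, -3.123, 0.003]
force: [0.7, 0.5, 0.5]
width: 0.489
gripper_force: 0.0
clock: 7.58
position: [0.4933, -0.0827, 0.1277]
ee_rot: [0.345, -3.122, -0.001]
force: [-0.0, 0.3, 0.0]
width: 0.491
gripper_force: 0.0
t 7.58 shift [-0.1396 -0.1708  8.9242] turn [ 0.041  -0.0221  0.1144] F [-0.0082  0.2688  0.033 ] w 4.5150371816943
```

```bash
python3 -m creep '4.5 -0.14 -0.17 2 0 0 0;4.5 -0.14 -0.17 5 0 0 0;4.5 -0.14 -0.17 7.5 0 0 0;4.5 -0.14 -0.17 8.9 0 0 0;4.5 -0.14 -0.17 8.9 0 0 0'
python3 -m creep '1 0 0 0 0 0 0;1 0 0 0 0 0 0;1 0 0 0 0 0 0;1 0 0 0 0 0 0;1 0 0 0 0 0 0'
python3 -m creep '1 0 0 -1 0 0 0;1 0 0 -3 0 0 0;1 0 0 -6 0 0 0;1 0 0 -9 0 0 0;1 0 0 -9 0 0 0'
python3 -c "from h import *;go(.5292,.2207,.13,86)"
```

```text
clock: 8.2
position: [0.4946, -0.0848, 0.0385]
ee_rot: [0.343, -3.121, -0.001]
force: [1.0, 0.1, 0.1]
width: 0.49
gripper_force: 0.0
clock: 8.82
position: [0.4953, -0.0856, 0.0397]
ee_rot: [-0.341, 3.122, 0.0]
force: [-1.6, 1.6, 6.3]
width: 0.203
gripper_force: 30.0
clock: 9.45
position: [0.4962, -0.0859, 0.1313]
ee_rot: [-0.341, 3.119, -0.001]
force: [0.1, 1.0, -2.8]
width: 0.206
gripper_force: 30.0
t 9.45 shift [-9.8411 29.2287  0.1391] turn [-0.0285  0.2404 16.4663] F [ 0.0915  1.0463 -2.8438] w 1.8973301703639651
```

```bash
python3 -m creep '1 -2 6 0 0 0 4;1 -4 12 0 0 0 8;1 -6 18 0 0 0 12;1 -8 24 0 0 0 16;1 -9.84 29.2 0 0 0 16.5'
python3 -m creep '1 0 0 0 0 0 0;1 0 0 0 0 0 0'
python3 -c "from h import *;go(.5292,.2207,.0385,86)"
```

```text
clock: 10.07
position: [0.5271, 0.2228, 0.128]
ee_rot: [-0.111, -3.138, 0.001]
force: [1.5, 0.0, -2.3]
width: 0.205
gripper_force: 30.0
clock: 10.32
position: [0.5272, 0.2199, 0.128]
ee_rot: [-0.11, -3.138, 0.003]
force: [-0.3, -0.4, -2.4]
width: 0.202
gripper_force: 30.0
t 10.32 shift [-0.2129  0.1112  8.9514] turn [-0.1011 -0.0922  0.0011] F [-0.2762 -0.3568 -2.4304] w 1.8547228828658393
```

```bash
python3 -m creep '1 -0.2 0.1 3 0 0 0;1 -0.2 0.1 6 0 0 0;1 -0.2 0.1 8 0 0 0;1 -0.2 0.1 8.6 0 0 0;1 -0.2 0.1 8.8 0 0 0'
python3 -m creep '1 0 0 0.05 0 0 0;1 0 0 0.1 0 0 0'
python3 -c "from h import *;go(.5292,.2207,.039,86)"
```

```text
clock: 10.95
position: [0.5302, 0.2203, 0.0412]
ee_rot: [-0.113, -3.139, 0.001]
force: [-0.1, 0.4, -1.6]
width: 0.204
gripper_force: 30.0
clock: 11.2
position: [0.5304, 0.2217, 0.0408]
ee_rot: [0.11, 3.139, 0.001]
force: [-0.6, 0.4, -3.5]
width: 0.206
gripper_force: 30.0
t 11.2 shift [ 0.1153 -0.1051  0.1842] turn [ 0.0404  0.0604 -0.0309] F [-0.5891  0.3813 -3.5493] w 1.8915591398477352
```

```bash
python3 -m creep '1 0.1 -0.1 0.1 0 0 0;1 0.1 -0.1 0.18 0 0 0;1 0.1 -0.1 0.22 0 0 0'
python3 -m creep '4 0 0 0 0 0 0;4 0 0 0 0 0 0;4 0 0 0 0 0 0;4 0 0 0 0 0 0'
python3 -m creep '4 0 0 -2 0 0 0;4 0 0 -5 0 0 0;4 0 0 -9 0 0 0;4 0 0 -9 0 0 0'
python3 -c "
from h import *;go(.5100,-.153,.13,101)
import cv2
a=vision.get_image('side')[130:330,190:330,::-1];cv2.imwrite('pics/s3.png',cv2.resize(a,None,fx=3,fy=3,interpolation=2))"
```

```text
clock: 11.58
position: [0.5294, 0.221, 0.0396]
ee_rot: [0.11, 3.138, 0.002]
force: [-5.6, -2.3, 20.2]
width: 0.207
gripper_force: 30.0
clock: 12.08
position: [0.5289, 0.2206, 0.0378]
ee_rot: [-0.11, -3.14, 0.0]
force: [-0.1, -0.1, -0.3]
width: 0.435
gripper_force: 0.0
clock: 12.58
position: [0.5307, 0.2214, 0.1308]
ee_rot: [0.11, 3.135, 0.004]
force: [-0.1, 0.3, -0.2]
width: 0.435
gripper_force: 0.0
t 12.57 shift [ -0.5623 -37.4903  -0.0292] turn [  0.1324   0.2846 -15.0296] F [-0.1136  0.272  -0.2217] w 4.004670349705263
```

View pics/s3.png

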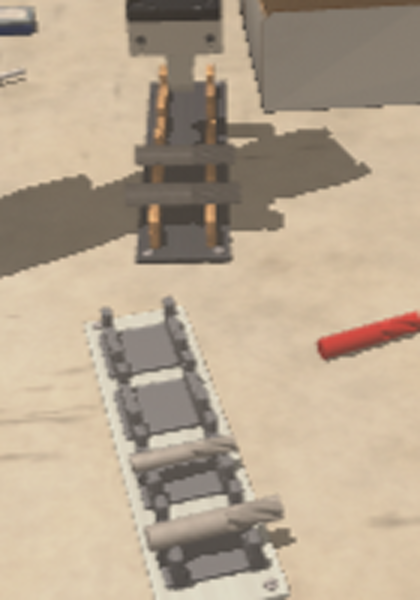

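mill_20 (about (183,192)) and mill_19 (about (187,153)) lie straight across both rails. mill_12 (about (183,452)) and mill_16 remain, undisturbed. Next is mill_12.

```bash
python3 -m creep '4 0 -6 0 0 0 -3;4 0 -12 0 0 0 -6;4 -0.1 -18 0 0 0 -9;4 -0.2 -24 0 0 0 -12;4 -0.4 -30 0 0 0 -15'
python3 -m creep '4 0 0 0 0 0 0;4 0 0 0 0 0 0'
python3 -c "from h import *;go(.5100,-.153,.13,101)"
```

```text
clock: 13.25
position: [0.5108, -0.0806, 0.1269]
ee_rot: [0.304, -3.125, -0.001]
force: [1.1, -0.3, -0.4]
width: 0.44
gripper_force: 0.0
clock: 13.5
position: [0.5112, -0.0787, 0.127]
ee_rot: [0.299, -3.126, -0.001]
force: [0.4, 0.4, 0.2]
width: 0.434
gripper_force: 0.0
t 13.5 shift [ 1.5287 -7.2723 -0.3017] turn [ 0.0482 -0.0843 -0.0849] F [0.3672 0.3983 0.1635] w 3.99391643154832
```

```bash
python3 -m creep '4 0.8 -4 0 0 0 0;4 1.53 -7.27 0 0 0 0;4 1.53 -7.27 0 0 0 0;4 1.53 -7.27 2 0 0 0;4 1.53 -7.27 4 0 0 0'
python3 -c "from h import *;go(.5100,-.153,.0360,101)"
```

```text
clock: 14.12
position: [0.5112, -0.1504, 0.0871]
ee_rot: [-0.305, 3.127, 0.002]
force: [-0.1, -0.5, -0.5]
width: 0.437
gripper_force: 0.0
t 14.12 shift [ 0.1668 -0.2346  5.1124] turn [0.0665 0.0161 0.1576] F [-0.0668 -0.5427 -0.5004] w 4.01697952283964
```

```bash
python3 -m creep '4 0.1 -0.2 2 0 0 0;4 0.1 -0.2 4 0 0 0;4 0.1 -0.2 4.7 0 0 0;4 0.1 -0.2 5 0 0 0;4 0.1 -0.2 5 0 0 0'
python3 -m creep '0.5 0 0 0 0 0 0;0.5 0 0 0 0 0 0;0.5 0 0 0 0 0 0;0.5 0 0 0 0 0 0;0.5 0 0 0 0 0 0'
python3 -m creep '0.5 0 0 -1 0 0 0;0.5 0 0 -3 0 0 0;0.5 0 0 -6 0 0 0;0.5 0 0 -9 0 0 0;0.5 0 0 -9 0 0 0'
python3 -c "from h import *;go(.5338,.2866,.13,86)"
```

```text
clock: 14.75
position: [0.5104, -0.1549, 0.0382]
ee_rot: [-0.302, 3.127, 0.0]
force: [1.1, -0.8, -0.1]
width: 0.437
gripper_force: 0.0
clock: 15.38
position: [0.5102, -0.1554, 0.0381]
ee_rot: [-0.3, 3.127, 0.0]
force: [-0.6, 0.6, 3.2]
width: 0.129
gripper_force: 30.0
clock: 16.0
position: [0.5115, -0.1558, 0.1305]
ee_rot: [-0.3, 3.123, -0.002]
force: [0.3, -0.4, -0.4]
width: 0.131
gripper_force: 30.0
t 16.0 shift [-10.6059  43.0094   0.0207] turn [-0.0614  0.2556 14.9697] F [ 0.3286 -0.4226 -0.3943] w 1.2019349726933086
```

```bash
python3 -m creep '0.5 -1.5 6 0 0 0 3;0.5 -3 12 0 0 0 6;0.5 -4.5 18 0 0 0 9;0.5 -6 24 0 0 0 12;0.5 -7.5 30 0 0 0 15'
python3 -m creep '0.5 0 0 0 0 0 0;0.5 0 0 0 0 0 0'
python3 -c "from h import *;go(.5338,.2866,.13,86)"
```

```text
clock: 16.62
position: [0.526, 0.1552, 0.1274]
ee_rot: [-0.113, -3.139, 0.001]
force: [1.0, -0.7, 0.1]
width: 0.128
gripper_force: 30.0
clock: 16.88
position: [0.526, 0.153, 0.1273]
ee_rot: [-0.109, -3.139, 0.002]
force: [-0.4, -1.3, -0.7]
width: 0.127
gripper_force: 30.0
t 16.88 shift [ 0.1515 13.3839 -0.2826] turn [-0.0646 -0.0581  0.0315] F [-0.3733 -1.3264 -0.6657] w 1.1665405651842236
```

```bash
python3 -m creep '0.5 0 5 0 0 0 0;0.5 0.1 10 0 0 0 0;0.5 0.15 13.38 0 0 0 0;0.5 0.15 13.38 0 0 0 0;0.5 0.15 13.38 2.5 0 0 0'
python3 -c "from h import *;go(.5338,.2866,.038,86)"
```

```text
clock: 17.5
position: [0.5363, 0.2851, 0.104]
ee_rot: [0.114, 3.137, 0.001]
force: [0.6, -0.2, -1.0]
width: 0.129
gripper_force: 30.0
t 17.5 shift [0.2799 0.1282 6.5986] turn [ 0.0452  0.1673 -0.1646] F [ 0.5952 -0.2465 -1.0396] w 1.1886633995229696
```

```bash
python3 -m creep '0.5 0.2 0 3 0 0 0;0.5 0.2 0 5 0 0 0;0.5 0.2 0 6 0 0 0;0.5 0.2 0 6.25 0 0 0;0.5 0.2 0 6.25 0 0 0'
python3 -c "from h import *;go(.5338,.2866,.038,86)"
```

```text
clock: 18.12
position: [0.533, 0.2867, 0.041]
ee_rot: [0.111, 3.139, 0.0]
force: [-0.5, 0.5, -0.5]
width: 0.126
gripper_force: 30.0
t 18.12 shift [-0.0777 -0.0052  0.3004] turn [ 0.0187  0.0404 -0.0656] F [-0.4805  0.5349 -0.4938] w 1.1626688034921888
```

```bash
python3 -m creep '0.5 -0.05 0 0.15 0 0 0;0.5 -0.05 0 0.25 0 0 0;0.5 -0.05 0 0.32 0 0 0'
python3 -m creep '3.5 0 0 0 0 0 0;3.5 0 0 0 0 0 0;3.5 0 0 0 0 0 0;3.5 0 0 0 0 0 0'
python3 -m creep '4 0 0 -2 0 0 0;4 0 0 -5 0 0 0;4 0 0 -9 0 0 0;4 0 0 -9 0 0 0'
python3 -m creep '4 0.1 -6 0 0 0 -3;4 0.2 -12 0 0 0 -6;4 0.3 -18 0 0 0 -9;4 0.4 -24 0 0 0 -12;4 0.5 -30 0 0 0 -15'
python3 -c "from h import *;go(.524,-.217,.13,102)"
```

```text
clock: 18.5
position: [0.5332, 0.2873, 0.0381]
ee_rot: [0.11, 3.139, 0.001]
force: [-2.5, -2.1, 12.9]
width: 0.129
gripper_force: 30.0
clock: 19.0
position: [0.5329, 0.2871, 0.0372]
ee_rot: [-0.11, -3.14, 0.0]
force: [0.6, -0.2, 0.8]
width: 0.38
gripper_force: 0.0
clock: 19.5
position: [0.5348, 0.288, 0.1303]
ee_rot: [0.11, 3.135, 0.005]
force: [-0.2, -0.7, -0.8]
width: 0.434
gripper_force: 0.0
clock: 20.12
position: [0.5062, -0.0136, 0.1266]
ee_rot: [0.303, -3.126, 0.0]
force: [1.0, -0.5, 0.1]
width: 0.436
gripper_force: 0.0
t 20.12 shift [  2.1625 -20.3009  -0.338 ] turn [ 0.0034 -0.0342 -0.9138] F [ 1.0359 -0.4852  0.0679] w 4.011123148374266
```

```bash
python3 -m creep '4 0.6 -6 0 0 0 -0.9;4 1.2 -12 0 0 0 -0.9;4 1.8 -18 0 0 0 -0.9;4 2.16 -20.3 0 0 0 -0.9;4 2.16 -20.3 0 0 0 -0.9'
python3 -m creep '4 0 0 0 0 0 0;4 0 0 3 0 0 0'
python3 -c "from h import *;go(.524,-.217,.037,102)"
```

```text
clock: 20.75
position: [0.5234, -0.2176, 0.1264]
ee_rot: [0.318, -3.124, 0.001]
force: [-0.3, 0.8, -0.3]
width: 0.434
gripper_force: 0.0
clock: 21.0
position: [0.5262, -0.2137, 0.0984]
ee_rot: [-0.329, 3.12, -0.001]
force: [-0.0, -0.2, -0.8]
width: 0.435
gripper_force: 0.0
t 21.0 shift [ 0.3111 -0.2687  6.1363] turn [-0.0575  0.2227  0.0196] F [-0.0128 -0.2353 -0.8042] w 4.005803692729913
```

```bash
python3 -m creep '4 0.2 -0.2 2 0 0 0;4 0.2 -0.2 4.5 0 0 0;4 0.2 -0.2 5.6 0 0 0;4 0.2 -0.2 5.8 0 0 0;4 0.2 -0.2 5.8 0 0 0'
python3 -m creep '0.8 0 0 0 0 0 0;0.8 0 0 0 0 0 0;0.8 0 0 0 0 0 0;0.8 0 0 0 0 0 0;0.8 0 0 0 0 0 0'
python3 -m creep '0.8 0 0 -1 0 0 0;0.8 0 0 -3 0 0 0;0.8 0 0 -6 0 0 0;0.8 0 0 -9 0 0 0;0.8 0 0 -9 0 0 0'
python3 -c "from h import *;go(.5384,.3524,.13,86)"
```

```text
clock: 21.62
position: [0.5233, -0.2173, 0.0398]
ee_rot: [-0.326, 3.124, -0.0]
force: [0.3, 0.4, 0.7]
width: 0.432
gripper_force: 0.0
clock: 22.25
position: [0.523, -0.2177, 0.0395]
ee_rot: [-0.325, 3.124, -0.0]
force: [-0.9, -0.3, 5.6]
width: 0.172
gripper_force: 30.0
clock: 22.88
position: [0.5241, -0.2181, 0.1316]
ee_rot: [-0.324, 3.121, -0.002]
force: [-0.2, -0.5, -1.5]
width: 0.169
gripper_force: 30.0
t 22.88 shift [-13.1321  55.5388   0.0997] turn [-0.0831  0.2275 15.8692] F [-0.187  -0.525  -1.4901] w 1.5524759720713743
```

```bash
python3 -m creep '0.8 -1.4 6 0 0 0 3;0.8 -2.8 12 0 0 0 6;0.8 -4.2 18 0 0 0 9;0.8 -5.6 24 0 0 0 12;0.8 -7 30 0 0 0 15.9'
python3 -m creep '0.8 0 0 0 0 0 0;0.8 0 0 0 0 0 0'
python3 -c "from h import *;go(.5384,.3524,.13,86)"
```

```text
clock: 23.5
position: [0.5288, 0.0922, 0.1285]
ee_rot: [-0.114, -3.138, 0.001]
force: [0.5, 0.5, -1.6]
width: 0.173
gripper_force: 30.0
clock: 23.75
position: [0.529, 0.09, 0.1285]
ee_rot: [-0.108, -3.138, 0.002]
force: [-0.1, -0.0, -1.7]
width: 0.172
gripper_force: 30.0
t 23.75 shift [ 0.8712 26.2384 -0.1769] turn [-0.0623 -0.0732  0.0412] F [-0.0598 -0.0078 -1.6961] w 1.582373881833712
```

```bash
python3 -m creep '0.8 0.2 6 0 0 0 0;0.8 0.4 12 0 0 0 0;0.8 0.6 18 0 0 0 0;0.8 0.8 24 0 0 0 0;0.8 0.87 26.2 0 0 0 0'
python3 -m creep '0.8 0 0 0 0 0 0;0.8 0 0 3 0 0 0;0.8 0 0 3 0 0 0'
python3 -c "from h import *;go(.5384,.3524,.039,86)"
```

```text
clock: 24.38
position: [0.539, 0.3549, 0.1285]
ee_rot: [-0.107, -3.139, -0.001]
force: [-0.6, -1.0, -1.0]
width: 0.169
gripper_force: 30.0
clock: 24.75
position: [0.5389, 0.348, 0.0973]
ee_rot: [-0.116, -3.136, 0.007]
force: [-0.6, 0.2, -0.6]
width: 0.171
gripper_force: 30.0
t 24.75 shift [0.0653 0.4609 5.8303] turn [-0.2569 -0.1772 -0.2414] F [-0.6485  0.188  -0.6039] w 1.5729556416460364
```

```bash
python3 -m creep '0.8 0 0.3 2 0 0 0;0.8 0 0.3 4 0 0 0;0.8 0 0.3 5.2 0 0 0;0.8 0 0.3 5.5 0 0 0;0.8 0 0.3 5.5 0 0 0'
python3 -c "from h import *;go(.5384,.3524,.039,86)"
```

```text
clock: 25.38
position: [0.5396, 0.3554, 0.0442]
ee_rot: [0.11, 3.14, -0.0]
force: [1.5, -0.7, -0.7]
width: 0.169
gripper_force: 30.0
t 25.38 shift [ 0.1035 -0.3079  0.5225] turn [-0.0013  0.0052 -0.0249] F [ 1.5416 -0.736  -0.6532] w 1.5570204269842407
```

```bash
python3 -m creep '0.8 0.1 -0.25 0.15 0 0 0;0.8 0.1 -0.25 0.3 0 0 0;0.8 0.1 -0.25 0.4 0 0 0;0.8 0.1 -0.25 0.48 0 0 0;0.8 0.1 -0.25 0.52 0 0 0'
python3 -c "from h import *;go(.5384,.3524,.039,86)"
```

```text
clock: 26.0
position: [0.5384, 0.3531, 0.0395]
ee_rot: [0.11, 3.14, 0.0]
force: [-3.0, -1.5, 7.9]
width: 0.167
gripper_force: 30.0
t 26.0 shift [-0.008  -0.065   0.0539] turn [ 0.0149  0.0024 -0.0205] F [-3.0004 -1.5037  7.9341] w 1.534249673772427
```

Contact felt. I release, rise, move clear to the left, and look.

```bash
python3 -m creep '4 0 0 0 0 0 0;4 0 0 0 0 0 0;4 0 0 0 0 0 0;4 0 0 0 0 0 0'
python3 -m creep '4 0 0 -2 0 0 0;4 0 0 -5 0 0 0;4 0 0 -9 0 0 0;4 0 0 -12 0 0 0'
python3 -m creep '4 4 4 -3 0 0 0;4 8 8 -6 0 0 0;4 12 12 -6 0 0 0;4 16 16 -6 0 0 0;4 16 16 -6 0 0 0'
python3 -m creep '4 0 0 0 0 0 0'
python3 -c "
from h import *
import cv2
b=[cv2.resize(vision.get_image('top')[205:270,122:272,::-1],None,fx=5.3,fy=5.3,interpolation=2),cv2.resize(vision.get_image('side')[140:225,200:312,::-1],None,fx=5,fy=5,interpolation=2)]
cv2.imwrite('pics/e1.png',b[0]);cv2.imwrite('pics/e2.png',b[1])"
```

```text
clock: 26.5
position: [0.5383, 0.353, 0.039]
ee_rot: [0.11, 3.14, -0.0]
force: [-0.1, -0.5, 0.3]
width: 0.429
gripper_force: 0.0
clock: 27.0
position: [0.5389, 0.3532, 0.1624]
ee_rot: [0.111, 3.138, 0.003]
force: [-0.4, 0.5, 0.1]
width: 0.438
gripper_force: 0.0
clock: 27.62
position: [0.3845, 0.5287, 0.2203]
ee_rot: [-0.096, -3.138, -0.005]
force: [-0.5, 0.1, 0.6]
width: 0.437
gripper_force: 0.0
clock: 27.75
position: [0.3904, 0.5234, 0.2201]
ee_rot: [0.11, 3.139, 0.0]
force: [0.1, -0.6, 0.2]
width: 0.434
gripper_force: 0.0
```

View pics/e1.png

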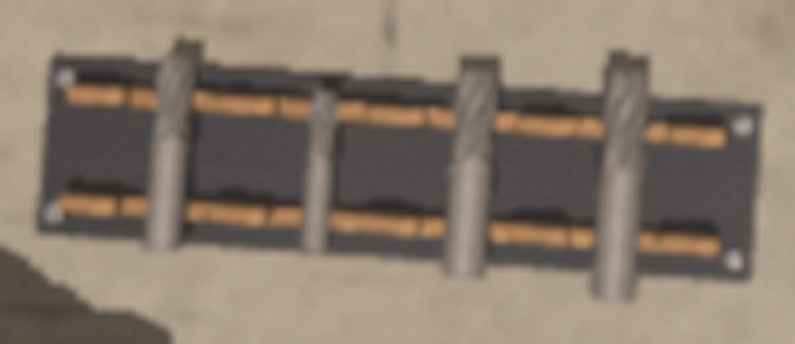

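View pics/e2.png

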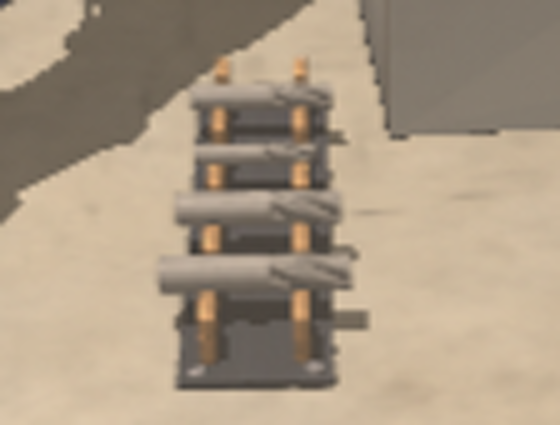

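The top view shows the rack order left to right as mill_16 (shank end at (162,248)), mill_12 (316,250), mill_19 (465,275), mill_20 (612,298), flutes pointing away. The side view shows all four straight and level. A quick numeric check of the centres follows.

```bash
python3 - <<'E'
from h import *
U=lambda a,o,s:np.array(o)+(np.array(a)+.5)/s-.5
t=np.radians(-4.02);Rm=np.array([[np.cos(t),-np.sin(t)],[np.sin(t),np.cos(t)]])
for n,s,f,L,D in((16,(162,248),(183,58),.085,.016),(12,(316,250),(326,88),.07,.012),(19,(465,275),(480,66),.09,.019),(20,(612,298),(628,60),.1,.02)):
    P=(w("top",U([s,f],(122,205),5.3),.022+D/2)[:,:2]-[.5315,.2536])@Rm;d=P[1]-P[0]
    print(n,P[0]+d/np.linalg.norm(d)*L/2+[.04,0],np.linalg.norm(d),np.degrees(np.arctan2(d[1],d[0])))
E
```

```text
16 [0.0412 0.0975] 0.08366099952615548 -1.814423615342606
12 [0.0373 0.0324] 0.07118268402941509 0.8246640460121964
19 [ 0.041  -0.0344] 0.09168157804033594 0.10881740947312017
20 [ 0.0404 -0.0992] 0.10435904595218534 0.22943758184034496
```

All four are within 3 mm and 2° of their targets.

```bash
python3 -c "from cell import job;print(job.sign_off())"
```

```text
the job is handed in; nothing more can be done
None
```

I placed all four mills in the rack in reversed order (left to right: mill_16, mill_12, mill_19, mill_20), within about 3 mm and 2° by the top camera, and handed the job in at about 28 s; no verdict was returned.

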